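# Close and lock the pressure cooker

### The job

Close the pressure cooker: raise the clamp lever (the hinged bail) on its lid, set the lid on the pan with the lever pointing midway between the pan's two handles and push it fully home on the rim, then press the lever down flat until it locks and let go. Do it by feel: push firmly, but never drop the lid or lean on the cooker with all your force, do not force the lever while the lid is not home, do not shove the pan about, and leave the other things on the worktop alone.

Things in the scene. Friction and masses are not known exactly. Their poses are not given: they have to be found in the camera images.
- cooker: Pan of a small stainless pressure cooker, open at the top, standing loose on the worktop, about 2.4 kg. Origin: centre of its underside, z up. 96 mm high, body 156 mm across, mouth 150 mm across inside. Round the mouth runs a rim flange 172 mm across and 5 mm thick (z 91 to 96); the space under the flange is free except at the two handles.
- cooker_rim (a point): Centre of the flat top of the pan's rim flange, 96 mm above the pan's underside, axes as cooker. The lid's seat lands here.
- cooker_handle (a point): Middle of the pan's +y handle, 109 mm from the pan's axis, 77 mm above its underside, axes as cooker. The two black loop handles stick out on the pan's +y and -y sides to 127 mm from its axis, each 60 mm wide along x, z 65 to 87.
- lid: Steel lid of the cooker, about 0.9 kg, at first standing on the worktop. Origin: centre of its underside, z up. Plate 177 mm across, z 14 to 26 (mm). A steel bar 24 mm wide runs across it along x, top at z 31.5. Below the plate is a round spigot, above it the grip block, the lever (towards -x) and, at (44, 44), a black regulator 26 mm across up to z 46.
- lid_seat (a point): Centre of the underside of the lid's plate, 14 mm above the lid's origin, axes as lid. It meets cooker_rim when the lid is home; this plate landing on the steel rim is a hard stop.
- lid_spigot (a point): Centre of the spigot's lower face (= the lid's origin). Spigot 147.6 mm across (lowest 3 mm: 144.8), 14 mm deep: 1.2 mm play all round in the mouth. Its grey sealing ring rubs on the mouth, so the lid does not drop home: it stays 3 to 6 mm high until pushed level, at its middle, with 15 to 20 N besides its weight, right down until the plate meets the rim; there it stays.
- lid_grip (a point): Middle of the black grip block in the lid's centre, 52 mm above the lid's origin, axes as lid. The block is 44 mm long (x), 30 mm wide (y), z 30 to 66. A good TCP point for grasping the lid from above, fingers closing along y (fingertips then end at z 33, clear of the plate).
- clamp_tip (a point): Inner edge of the -x clamp's foot. Steel clamps (foot 36 mm wide, stem 22, z 4 to 30) hang at both ends of the bar, driven by the lever: locked, the feet reach in to 81 mm from the axis (backs at 96 mm); raised, both stand 8.5 mm further out and pass the flange. They slide in under it only if the lid is home to 1 mm and they are clear of the handles; else they jam and the lever stops near 0.7 rad.
- lever (a joint): Angle of the clamp lever, a U-shaped bail (rad): 0 locked, flat along the lid's -x; 1.25 fully raised. On a stiff cam helped upwards by a spring: it stays wherever it is left. Raising it takes 1 to 2 N at its cross-bar (over 4 N, or a jerk, tips the lid); pressing it down takes 10 to 11 N at the cross-bar square to the lever, all the way until it lies flat on its stop.
- lever_hinge (a point): Middle of the lever's hinge axis (parallel to the lid's y), at (-32, 0, 42) mm in the lid's frame, axes as lid. The hinge block under it ends at x -39.
- lever_bar (a point): Middle of the lever's black round cross-bar, 12 mm thick, 44 mm long (along the lid's y), 56 mm from the hinge; moves with the lever. Two steel arms, 6 mm wide, at y +-22 join it to the hinge, the U between is open. Flat, the bar lies 42 mm above the lid's origin, 4.5 mm above the steel bar. Pinch it lightly across (fingers along the lid's x): it then turns between the fingers.
- worktop_left: The worktop that everything stands on, its top at z = 0. Pan and lid together rest on it with 32 N; the cooker leans on it all the harder the harder it is pushed (100 N in all is too much).
- pepper_mill: Bystander: turned dark wooden pepper mill, 58 mm across, 150 mm tall; origin at its foot.
- spice_jar: Bystander: small glass spice jar with black cap, 41 mm across, 105 mm tall; origin at its foot.
- kitchen_timer: Bystander: round kitchen timer, 68 mm across, 54 mm high; origin at its foot.
- mug: Bystander: small white espresso mug, 62x92x51 mm with its handle; origin at its foot.
- honey_jar: Bystander: jar with a screw lid, 65 mm across, 100 mm tall; origin at its foot.

How it is judged:
By the outcome, as a careful person would: the job done as asked, in the order asked, and still so for the second after the job is handed in, with the robot touching nothing.
It also fails if it takes over 72 s, if anything falls off the work surface, if the arm or the gripper's body presses on something with over 40 N, if the wrist force passes 120 N, or if a joint passes its speed limit or range.

### The arm

A 7-joint arm with a two-finger parallel gripper is mounted at the origin on a cart in front of the work surface, level with it; the furniture and walls round the work are solid. World frame = base frame: x ahead of the robot, y to its left, z up, the work surface at z = 0. Lengths are in m, angles in rad, forces in N, time in s.
With the tool pointing down it reaches from about 0.35 to 0.9 m from the base axis. Payload 8.1 kg.
Tool frame: the origin (TCP) lies between the finger pads, 19 mm behind the fingertips; this is the grasp point; z points along the fingers, y is the direction in which the jaws open and shut (so a half turn about z gives the same grasp; the last joint's range is limited). The gripper opens to 92 mm and grips with 3 to 60 N. Pads are 19 mm wide; open, the fingers measure 130 mm over their backs; the gripper's body (75 mm by 190 mm) begins 47 mm behind the grasp point.
Start: joints at [-1.302, 0.434, 0.025, 1.573, -0.012, 1.134, -0.075], TCP at [0.227, 0.582, 0.246] pointing down, gripper open.
Joint ranges: [-2.62, 2.62], [-0.44, 2.09], [-1.27, 1.32], [0.08, 2.57], [-1.32, 4.46], [0.12, 2], [-2.74, 2.74]. Speed limits (rad/s): [2.22, 2.22, 3.01, 3.01, 3.14, 3.14, 3.14].

### API

Orientations are given as a rotation vector (axis times angle).
In Python, from cell import monitor, imaging, workorder, outline_of gives the robot as it stands.
- The arm moves only by the tool move_arm, never from a script. Its argument "series" is a list of rows, each a list of 6 numbers: the shift along the world's x, y, z in cm, then the turn, a rotation vector about the world's x, y, z in degrees. A call has 1 to 8 rows; each row shifts and turns the commanded pose from where the row before left it; what a row does not reach is not made up. A row lasts 1/10 s, in which the tool goes at most 50 mm and 8.59 degrees, less where a joint would pass 70% of its speed; a pose out of reach is approached as far as the arm can. A call with a gripper value outside its range is refused whole. "grip" is the opening, from 0 (shut) to 1 (fully open), set as the call begins (left out, the last holds). The fingers move at their own pace and stop on an object; "force" is the grip in N (left out, the last holds). Time passes only in rows, so rows that do not move let the fingers close. It gives the time, the measured TCP pose, the force and the opening at its end, in the units of the state.
- monitor.observe(): the state, without advancing time (a new reading comes with each control period).
- imaging.get_image(name): name is "scene" or "side" or "wrist"; returns a dict with "color" (384x512x3 uint8, red, green, blue), "fx", "fy", "cx", "cy" (pixels), "dist_coeffs" ([k1, k2, p1, p2, k3] as OpenCV has them; the pictures are not rectified), "rvec" (rotation vector, rad) and "tvec" (3), from world to camera coordinates, as OpenCV has them; the wrist camera has in their place "mount" (4x4, takes a point from camera to tool coordinates, whose origin is the TCP and whose axes are the flange's). Camera axes: x right, y down, z forward; pixel columns grow to the right and rows downward; lengths in m; the calibration is good to about 2 mm. A picture is of the moment at which its call begins: read the wrist's pose just before it. There is no depth.
- workorder.sign_off(): hands the job in, once; it reports no verdict.
Trained networks look in the newest picture that a camera, given by its name, has taken for a name from the list of things; names that differ only in an ending like _2 or _b are one class to them, and where a whole thing is asked for, a point or a joint stands for the part that bears it (a point fixed in the world has none). Each returns a list of dicts, best first, with "p" (0 to 1); they miss things now and then, are a little off and sometimes report something else, mostly with a low value. They report only what shows in the picture. A call takes as long as a camera call.
- outline_of(camera, thing): "mask" (384x512 bool, what is visible of it) and "rect" ([left, top, width, height] in pixels, round what is visible of it).
The state is a dict: "clock": time; "joints": joint angles; "dq": joint speeds; "joint_efforts": joint torques, N m; "position": TCP position; "ee_rot": TCP orientation; "force": force on the tool from outside, world axes, zero at the start; "ft_torque": the same for the moment, N m; "width": opening from 0.0 (shut) to 1.0 (fully open).
Only numpy, scipy, OpenCV 4.12 (cv2) and the standard library are available. Lean on these libraries where they do the work, as an engineer would, in place of code of your own. Each camera call takes 0.05 s, during which the arm holds its last target. There are 200 camera calls.

## Working session

There is one attempt and no reset: what is moved stays moved. The work goes in short steps, Python scripts to look and compute and a tool call to move; the robot and the scene stay as the last step left them, time stands still between calls to the robot, and variables do not carry over. Pictures are saved under pics/ and viewed, about 8 in all and at most 12, crops included, and the job is handed in when it is done.

Besides the shell and the picture viewer there is one more tool, called after ">>>" as name(argument=value, ...) on one line, values as JSON. move_arm: Moves the arm, as the interface text tells. Its arguments: {"type":"object","properties":{"series":{"type":"array"},"grip":{"type":"number"},"force":{"type":"number"}},"required":["series"]}

```bash
ls; mkdir -p pics
cat > h.py <<'E'
import numpy as np, cv2
from scipy.spatial.transform import Rotation as R
from cell import monitor, imaging, workorder, outline_of
def cam(name):
    s=monitor.observe(); im=imaging.get_image(name)
    K=np.array([[im['fx'],0,im['cx']],[0,im['fy'],im['cy']],[0,0,1.]]); D=np.array(im['dist_coeffs'],float)
    if 'mount' in im:
        M=np.array(im['mount']); Rt=R.from_rotvec(s['ee_rot']).as_matrix()
        Rcw=Rt@M[:3,:3]; C=Rt@M[:3,3]+np.array(s['position'])
    else:
        Rm=cv2.Rodrigues(np.array(im['rvec'],float))[0]; Rcw=Rm.T; C=-Rm.T@np.array(im['tvec'],float).ravel()
    return dict(im=im['color'],K=K,D=D,R=Rcw,C=C)
def back(c,uv,z):
    uv=np.atleast_2d(np.array(uv,float))
    p=cv2.undistortPoints(uv.reshape(-1,1,2),c['K'],c['D']).reshape(-1,2)
    d=np.c_[p,np.ones(len(p))]@c['R'].T
    return c['C']+d*((z-c['C'][2])/d[:,2])[:,None]
def proj(c,P):
    rv=cv2.Rodrigues(c['R'].T)[0]; t=-c['R'].T@c['C']
    return cv2.projectPoints(np.atleast_2d(np.array(P,float)),rv,t,c['K'],c['D'])[0].reshape(-1,2)
def save(c,n): cv2.imwrite('pics/'+n+'.png',c['im'][:,:,::-1])
E
python3 - <<'E'
from h import *
s=monitor.observe(); print({k:np.round(v,3) for k,v in s.items()})
ims=[]
for n in ['scene','side']:
    c=cam(n); ims.append(c['im'])
    print(n,c['C'].round(3),c['R'][:,2].round(2))
    for t in ['cooker','cooker_handle','lid','lid_grip','lever_bar','clamp_tip','pepper_mill','spice_jar','kitchen_timer','mug','honey_jar']:
        for o in outline_of(n,t)[:2]:
            ys,xs=np.nonzero(o['mask']); r=o['rect']
            b=back(c,[[r[0]+r[2]/2,r[1]+r[3]]],0)[0]
            print(t,round(o['p'],2),r,'cen',xs.mean().round(1),ys.mean().round(1),'foot',b.round(3))
    save(c,n+'0')
cv2.imwrite('pics/a.png',np.vstack(ims)[:,:,::-1])
E
```

```text
pics
{'clock': np.float64(0.0), 'joints': array([-1.302,  0.435,  0.025,  1.574, -0.012,  1.134, -0.075]), 'dq': array([-0.   , -0.   ,  0.001,  0.   , -0.001,  0.001, -0.001]), 'joint_efforts': array([-1.0000e-03, -6.6784e+01,  9.8500e-01, -3.1446e+01, -6.1000e-02,
        4.3000e-02,  0.0000e+00]), 'position': array([0.227, 0.582, 0.245]), 'ee_rot': array([-5.810e-01, -3.087e+00,  2.000e-03]), 'force': array([-1.287,  0.511, -0.857]), 'ft_torque': array([ 0.017, -0.011,  0.006]), 'width': np.float64(0.999)}
scene [-0.084 -0.776  0.663] [ 0.58  0.64 -0.51]
cooker 0.74 [267.5, 191.3, 76.6, 71.8] cen 304.8 226.0 foot [ 0.525 -0.28   0.   ]
cooker_handle 0.63 [269.9, 191.8, 72.4, 70.4] cen 304.7 225.8 foot [ 0.528 -0.278  0.   ]
lid 0.67 [186.7, 164.6, 55.9, 31.5] cen 214.3 181.3 foot [0.547 0.133 0.   ]
lid 0.66 [140.3, 160.8, 20.0, 19.7] cen 150.6 171.1 foot [0.441 0.361 0.   ]
lid_grip 0.67 [190.3, 165.6, 54.7, 35.8] cen 214.3 181.3 foot [0.535 0.101 0.   ]
lever_bar 0.72 [134.3, 161.9, 26.2, 20.1] cen 150.4 171.0 foot [0.428 0.358 0.   ]
lever_bar 0.58 [197.1, 177.1, 20.9, 14.6] ce
[... 1479 characters left out ...]
0.795 0.088 0.   ]
pepper_mill 0.21 [239.0, 195.5, 53.4, 60.2] cen 264.0 224.0 foot [ 0.576 -0.295  0.   ]
spice_jar 0.66 [196.8, 179.4, 12.4, 27.3] cen 204.7 192.1 foot [ 0.406 -0.017  0.   ]
spice_jar 0.21 [222.0, 153.0, 50.9, 31.7] cen 245.9 166.9 foot [0.582 0.087 0.   ]
kitchen_timer 0.82 [294.3, 182.8, 17.8, 13.6] cen 303.2 187.6 foot [ 0.769 -0.028  0.   ]
kitchen_timer 0.41 [224.5, 151.8, 45.3, 26.3] cen 247.0 166.6 foot [0.588 0.132 0.   ]
mug 0.63 [194.0, 138.1, 24.7, 16.3] cen 207.4 145.5 foot [0.445 0.349 0.   ]
honey_jar 0.94 [283.7, 135.9, 12.0, 29.7] cen 287.8 151.7 foot [0.774 0.187 0.   ]
honey_jar 0.63 [180.8, 132.3, 277.7, 251.7] cen 246.0 254.2 foot [ 0.614 -0.697  0.   ]
```

View pics/scene0.png

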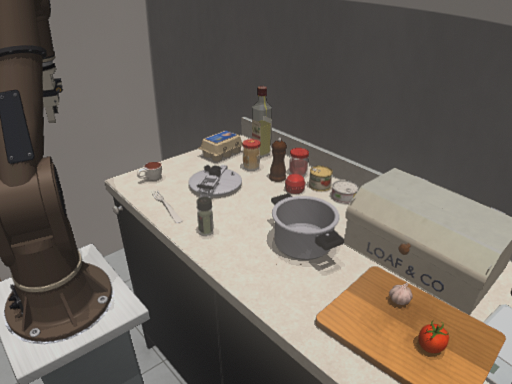

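View pics/side0.png

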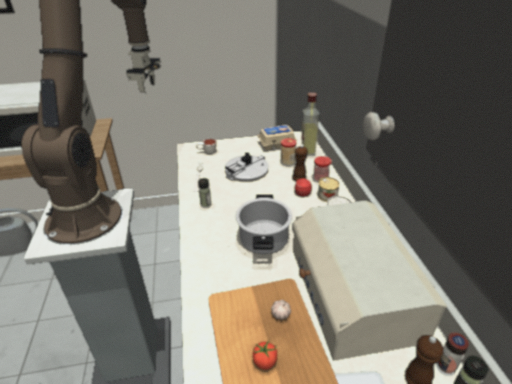

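The scene view shows the lid at about (214,181) with its lever pointing towards the lower left. The open pan is at (305,226), with its handles at (280,200) and (330,240). The spice jar is at (205,215). The side view agrees. Next I move the wrist camera over the lid.

>>> move_arm(series=[[4,-4,1.5,0,0,0],[4,-4,1.5,0,0,0],[4,-4,1.5,0,0,0],[4,-4,1.5,0,0,0],[3,-4,1.5,0,0,0],[3,-4,1.5,0,0,0],[3,-4,1.5,0,0,0],[3,-4,0,0,0,0]], grip=1)

```text
clock: 2.0
position: [0.4815, 0.2896, 0.3422]
ee_rot: [0.58, 3.085, 0.005]
force: [1.7, -0.1, 0.2]
width: 1.001
```

>>> move_arm(series=[[3,-3,0,0,0,0],[1,-3,0,0,0,0],[0,-2,0,0,0,0],[0,0,0,0,0,0],[0,0,0,0,0,0]])

```text
clock: 2.5
position: [0.5199, 0.2109, 0.3401]
ee_rot: [0.582, 3.087, 0.001]
force: [-0.2, 0.6, -0.2]
width: 1.001
```

Run:
```python
from h import *
c=cam('wrist'); s=monitor.observe(); print(np.round(s['position'],3),np.round(s['ee_rot'],3),s['clock'],c['C'].round(3),c['R'].round(2),s['force'])
save(c,'w1')
for t,z in [('lid',.02),('lid_grip',.066),('lever_bar',.042),('clamp_tip',.017),('cooker',.096)]:
    for o in outline_of('wrist',t)[:2]:
        ys,xs=np.nonzero(o['mask']); print(t,round(o['p'],2),o['rect'],xs.mean().round(1),ys.mean().round(1),back(c,[[xs.mean(),ys.mean()]],z)[0].round(4))
print(proj(c,[[.6,.1,.0],[.65,.1,0],[.6,.15,0]]))
```

```text
[0.52  0.212 0.34 ] [-5.790e-01 -3.088e+00 -1.000e-03] 2.55 [0.459 0.235 0.479] [[ 0.36  0.9   0.23]
 [ 0.93 -0.35 -0.09]
 [ 0.    0.24 -0.97]] [ 0.54440255  1.10447362 -0.10527129]
lid_grip 0.96 [202.2, 140.3, 126.7, 105.1] 265.9 197.2 [0.5685 0.2005 0.066 ]
lever_bar 0.96 [203.6, 160.7, 63.3, 52.8] 225.6 181.7 [0.5352 0.1563 0.042 ]
[[210.68218155 227.61260832]
 [223.51923177 255.92020788]
 [241.25542732 216.19515739]]
```

View pics/w1.png

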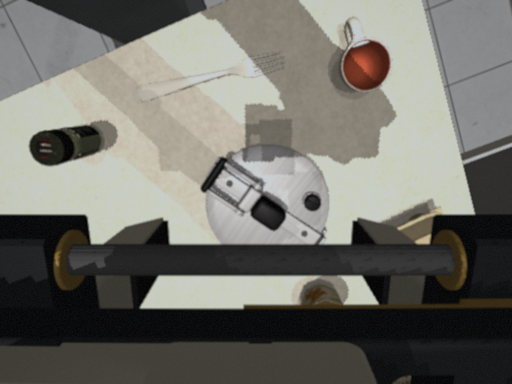

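The wrist view shows the lid centred at about (267,200), the grip at (267,210), the lever's cross-bar at (213,175) and the regulator at (312,201). I'll fit the pose to these points.

```bash
cat >> h.py <<'E'
from scipy.optimize import least_squares
def fitlid(c,obs,x0,z0=0.):
    L=np.array([o[0] for o in obs])/1000.; uv=np.array([o[1] for o in obs],float)
    def W(p): return L@R.from_euler('z',p[2]).as_matrix().T+[p[0],p[1],z0]
    r=least_squares(lambda p:(proj(c,W(p))-uv).ravel(),x0)
    return r.x,(proj(c,W(r.x))-uv).round(1)
E
python3 - <<'E'
from h import *
c=cam('wrist')
obs=[[(0,0,66),(267,210)],[(-88,0,42),(213,175)],[(44,44,46),(312,201)]]
p,res=fitlid(c,obs,[.57,.2,1]); print(p.round(4),np.degrees(p[2]),res.tolist())
Rz=R.from_euler('z',p[2]).as_matrix()
# plate outline overlay
im=c['im'][:,:,::-1].copy()
for z,r in((.014,.0885),(.026,.0885)):
    a=np.linspace(0,6.28,120); P=np.c_[p[0]+r*np.cos(a),p[1]+r*np.sin(a),np.full(120,z)]
    for q in proj(c,P): cv2.circle(im,tuple(np.int32(q)),0,(0,0,255),-1)
for l in [(-22,-15,66),(22,-15,66),(22,15,66),(-22,15,66),(-88,-22,42),(-88,22,42),(96,0,30),(-96,0,30),(44,44,46)]:
    q=proj(c,Rz@(np.array(l)/1000)+[p[0],p[1],0])[0]; cv2.circle(im,tuple(np.int32(q.round())),0,(0,255,0),-1)
cv2.imwrite('pics/w1o.png',cv2.resize(im[130:260,180:350],None,fx=4.5,fy=4.5,interpolation=cv2.INTER_NEAREST))
# cooker from the fixed cameras
for n in ['scene','side']:
    k=cam(n); o=outline_of(n,'cooker')[0]; ys,xs=np.nonzero(o['mask']); print(n,o['p'],back(k,[[xs.mean(),ys.mean()]],.06)[0].round(3))
E
```

```text
[0.589  0.1955 0.6224] 35.66223436563436 [[0.5, 3.4], [-1.3, -1.9], [0.7, -1.5]]
scene 0.78 [ 0.576 -0.223  0.06 ]
side 0.84 [ 0.586 -0.22   0.06 ]
```

View pics/w1o.png

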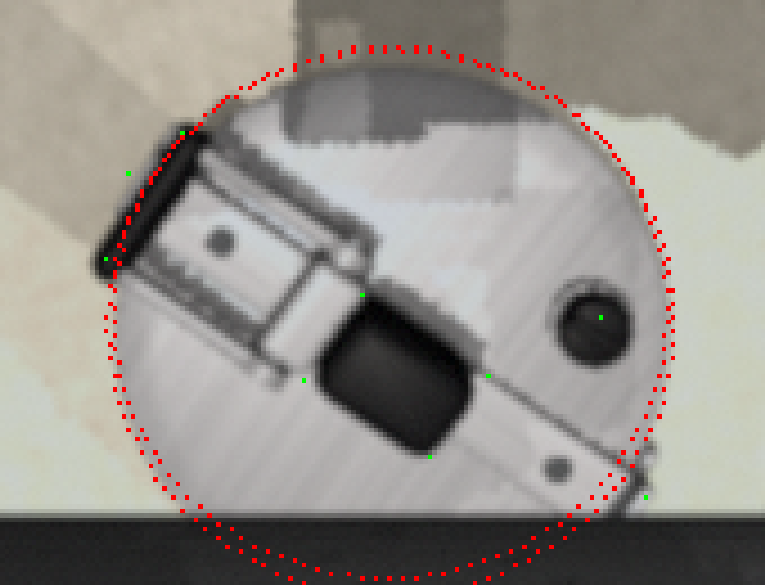

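```bash
cat > f.py <<'E'
from h import *
c=cam('wrist'); s=monitor.observe()
f=lambda u,v:(180+u/4.5,130+v/4.5)
obs=[[(0,0,66),f(396,378)],[(-88,0,46),f(147,197)],[(44,44,46),f(595,330)],[(-88,22,44),f(193,128)],[(-88,-22,44),f(103,268)]]
p,res=fitlid(c,obs,[.57,.2,1]); print(p.round(4),np.degrees(p[2]),res.tolist())
a=np.linspace(0,6.28,400); 
for z in(.014,.026):
  q=proj(c,np.c_[p[0]+.0885*np.cos(a),p[1]+.0885*np.sin(a),np.full(400,z)]); q=(q-[180,130])*4.5; print('circle l,r,top',q[:,0].min(),q[:,0].max(),q[:,1].min())
Rz=R.from_euler('z',p[2]).as_matrix()
for l in [(-88,0,42),(0,0,52),(-32,0,42)]: print(l,(Rz@(np.array(l)/1000)+[p[0],p[1],0]).round(4))
Rt=R.from_rotvec(s['ee_rot']).as_matrix(); print('tool y',Rt[:,1].round(3),np.degrees(np.arctan2(Rt[1,1],Rt[0,1])),s['position'],s['joints'])
E
python3 f.py
```

```text
[0.5917 0.1938 0.5919] 33.91508877075918 [[-0.4, 1.2], [-0.2, 0.2], [0.7, -0.7], [-1.0, 1.7], [0.9, -2.5]]
circle l,r,top 114.54414678672015 666.7714897243895 54.69913439163426
circle l,r,top 108.51876526746243 674.3527653768739 59.01465440281879
(-88, 0, 42) [0.5187 0.1447 0.042 ]
(0, 0, 52) [0.5917 0.1938 0.052 ]
(-32, 0, 42) [0.5651 0.1759 0.042 ]
tool y [ 0.363  0.932 -0.   ] 68.70164717914265 [0.51996418 0.21077735 0.33986868] [-0.6466997   0.26390149  0.21722967  1.59731617 -0.0586098   1.28677525
  0.77874353]
```

>>> move_arm(series=[[0,-1.3,-3.5,0,0,-7],[0,-1.3,-3.5,0,0,-7],[0,-1.3,-3.5,0,0,-7],[0,-1.3,-3.5,0,0,-7],[0,-1.3,-3.5,0,0,-6.5],[0,0,0,0,0,0],[0,0,0,0,0,0],[0,0,0,0,0,0]], grip=0.38, force=5)

```text
clock: 3.9
position: [0.5212, 0.147, 0.1668]
ee_rot: [1.465, 2.777, 0.004]
force: [-0.3, -0.3, 1.1]
width: 0.393
```

Run:
```python
from h import *
c=cam('wrist'); s=monitor.observe(); save(c,'w2')
Rt=R.from_rotvec(s['ee_rot']).as_matrix(); print('yaw y',np.degrees(np.arctan2(Rt[1,1],Rt[0,1])),s['position'],s['joints'].round(2) if hasattr(s['joints'],'round') else s['joints'])
p=np.array([.5917,.1938,.5919]);Rz=R.from_euler('z',p[2]).as_matrix()
for l in [(-88,0,42),(-88,22,42),(-88,-22,42),(0,0,66),(44,44,46)]: print(l,proj(c,Rz@(np.array(l)/1000)+[p[0],p[1],0])[0].round(1))
```

```text
yaw y 34.37292770799187 [0.52125312 0.14700179 0.16686227] [-0.61  0.39  0.32  1.9  -0.16  0.88  0.38]
(-88, 0, 42) [255.3 188.5]
(-88, 22, 42) [255.5 161.6]
(-88, -22, 42) [255.2 214.4]
(0, 0, 66) [373.6 197.2]
(44, 44, 46) [426.8 135.7]
```

View pics/w2.png

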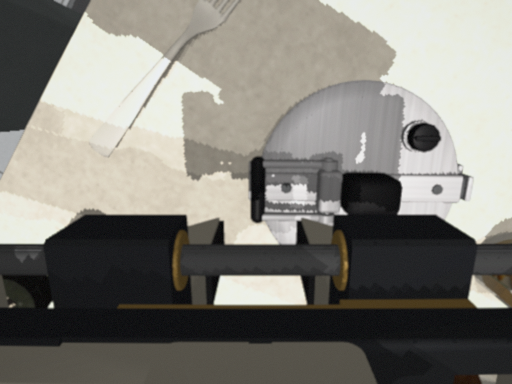

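The bar shows at (258,188), vertical and centred between the fingers, with the grip at (371,195). Going down to pinch it.

>>> move_arm(series=[[-0.05,-0.1,-4,0,0,0],[0,0,-4,0,0,0],[0,0,-2,0,0,0],[0,0,-1.15,0,0,0],[0,0,0,0,0,0],[0,0,0,0,0,0]])

```text
clock: 4.55
position: [0.5205, 0.1452, 0.0547]
ee_rot: [1.469, 2.776, 0.003]
force: [1.1, 0.6, -0.3]
width: 0.38
```

>>> move_arm(series=[[0,0,0,0,0,0],[0,0,0,0,0,0],[0,0,0,0,0,0],[0,0,0,0,0,0]], grip=0, force=5)

```text
clock: 4.95
position: [0.5201, 0.145, 0.054]
ee_rot: [1.47, 2.776, 0.002]
force: [1.2, 0.9, 4.2]
width: 0.127
```

>>> move_arm(series=[[0.01,0.01,0.29,0,0,0],[0.02,0.01,0.29,0,0,0],[0.03,0.02,0.29,0,0,0],[0.04,0.03,0.29,0,0,0],[0.06,0.04,0.28,0,0,0],[0.06,0.04,0.28,0,0,0],[0.09,0.06,0.27,0,0,0],[0.09,0.06,0.27,0,0,0]])

```text
clock: 5.75
position: [0.5229, 0.147, 0.076]
ee_rot: [-1.47, -2.775, 0.002]
force: [1.1, -0.4, -2.9]
width: 0.125
```

>>> move_arm(series=[[0.11,0.07,0.26,0,0,0],[0.11,0.07,0.26,0,0,0],[0.13,0.09,0.245,0,0,0],[0.13,0.09,0.245,0,0,0],[0.15,0.1,0.225,0,0,0],[0.15,0.1,0.225,0,0,0],[0.17,0.12,0.21,0,0,0],[0.17,0.12,0.21,0,0,0]])

```text
clock: 6.55
position: [0.5338, 0.1545, 0.0948]
ee_rot: [-1.47, -2.775, 0.003]
force: [-4.9, -3.4, 2.0]
width: 0.13
```

>>> move_arm(series=[[0,0,0.2,0,0,0],[0.09,0.06,0.2,0,0,0],[0.18,0.12,0.2,0,0,0],[0.18,0.12,0.2,0,0,0]])

```text
clock: 6.95
position: [0.5395, 0.1583, 0.1029]
ee_rot: [1.47, 2.776, 0.001]
force: [-0.0, 0.4, -4.9]
width: 0.125
```

Run:
```python
from h import *
c=cam('wrist'); s=monitor.observe(); save(c,'w3'); print(s['force'],s['position'])
cv2.imwrite('pics/w3.png',cv2.resize(c['im'][60:260,180:512,::-1],None,fx=2.4,fy=2.4,interpolation=cv2.INTER_CUBIC))
```

```text
[ 0.79016862  0.67463283 -3.06679403] [0.53982428 0.15852681 0.10323908]
```

View pics/w3.png

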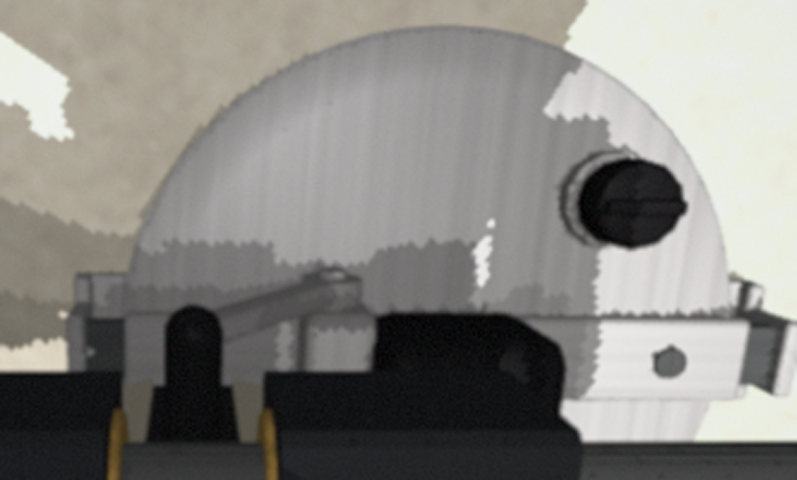

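>>> move_arm(series=[[0.17,0.115,0.06,0,0,0],[0.17,0.115,0.06,0,0,0],[0.17,0.115,0.06,0,0,0],[0.17,0.115,0.06,0,0,0],[0.17,0.115,0.06,0,0,0]])

```text
clock: 7.5
position: [0.5464, 0.1625, 0.106]
ee_rot: [-1.47, -2.774, 0.004]
force: [-6.0, -4.7, 7.5]
width: 0.131
```

>>> move_arm(series=[[0.17,0.115,0.06,0,0,0],[0.16,0.11,0.04,0,0,0],[0.1,0.07,0.0,0,0,0]])

```text
clock: 7.8
position: [0.5514, 0.1658, 0.1073]
ee_rot: [-1.471, -2.775, 0.002]
force: [-5.8, -4.3, 6.3]
width: 0.131
```

>>> move_arm(series=[[0,0,0.15,0,0,0],[0,0,0.15,0,0,0]])

```text
clock: 8.0
position: [0.5522, 0.1669, 0.1097]
ee_rot: [1.47, 2.776, 0.001]
force: [1.4, 0.9, -5.9]
width: 0.126
```

Run:
```python
from h import *
c=cam('wrist'); s=monitor.observe(); print(s['force'],s['position'])
cv2.imwrite('pics/w4.png',cv2.resize(c['im'][60:260,180:512,::-1],None,fx=2.4,fy=2.4,interpolation=cv2.INTER_CUBIC))
```

```text
[ 0.17083563  0.0349167  -4.82416474] [0.55226394 0.16694678 0.10994675]
```

View pics/w4.png

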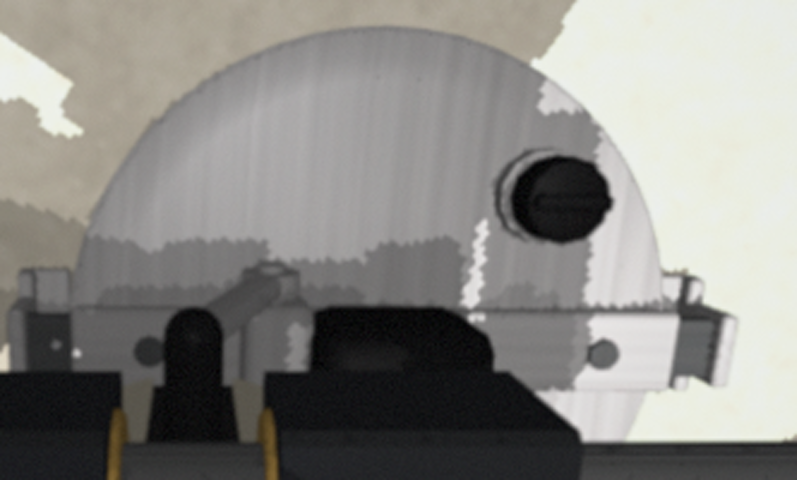

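Run:
```python
from h import *
c=cam('wrist'); s=monitor.observe(); yaw=np.radians(34.4)
u=np.array([np.cos(yaw),np.sin(yaw)])
a=np.linspace(0,2*np.pi,2000)
def pred(p):
    q=[proj(c,np.c_[p[0]+.0885*np.cos(a),p[1]+.0885*np.sin(a),np.full(2000,z)]) for z in(.014,.026)]
    q=np.vstack(q)
    top=q[:,1].min()
    y=60+235/2.4; l=q[abs(q[:,1]-y)<2]; 
    rg=proj(c,[*(np.array(p)+.044*u+.044*np.array([-u[1],u[0]])),.046])[0]
    return np.array([top,l[:,0].min(),l[:,0].max(),*rg])
obs=np.array([60+26/2.4,180+83/2.4,180+657/2.4,180+562/2.4,60+202/2.4])
r=least_squares(lambda p:pred(p)-obs,[.5917,.1938],diff_step=1e-3)
print(r.x,(pred(r.x)-obs).round(1)); h=r.x-.032*u
print('hinge',h,'bar rel u,v', (s['position'][:2]-h)@u,(s['position'][:2]-h)@[-u[1],u[0]])
```

```text
[0.59508011 0.19300061] [ 0.4 -3.1  2.8  0.9  1.2]
hinge [0.56867648 0.17492166] bar rel u,v -0.018162746419751744 0.002719860773300376
```

>>> move_arm(series=[[0.08,0.05,-0.1,0,0,0],[0.08,0.05,0,0,0,0],[0.08,0.05,0,0,0,0],[0,0,0,0,0,0]])

```text
clock: 8.5
position: [0.554, 0.1679, 0.1089]
ee_rot: [-1.47, -2.776, 0.001]
force: [-3.4, -2.2, 2.9]
width: 0.125
```

>>> move_arm(series=[[0,0,0,0,0,0],[0,0,0,0,0,0],[0,0,0,0,0,0],[0,0,2,0,0,0],[-0.5,-0.5,4,0,0,-6],[-1,-0.5,4,0,0,-8],[-1,-0.5,4,0,0,-8],[-1,-0.5,3,0,0,-8]], grip=0.4)

```text
clock: 9.3
position: [0.5198, 0.1482, 0.2815]
ee_rot: [2.145, 2.294, 0.004]
force: [1.2, 1.1, 0.4]
width: 0.398
```

>>> move_arm(series=[[0,0,0,0,0,-8],[0,0,0,0,0,-8],[0,0,0,0,0,-8],[0,0,0,0,0,-8],[0,0,0,0,0,-8],[0,0,0,0,0,-8],[0,0,0,0,0,-8],[0,0,0,0,0,-4]], grip=1)

```text
clock: 10.1
position: [0.5196, 0.1485, 0.279]
ee_rot: [-3.005, -0.916, -0.001]
force: [-0.8, -0.3, -0.0]
width: 0.992
```

Run:
```python
from h import *
c=cam('wrist'); s=monitor.observe(); print(s['force'],s['position'],s['joints'])
Rt=R.from_rotvec(s['ee_rot']).as_matrix(); print('yaw y',np.degrees(np.arctan2(Rt[1,1],Rt[0,1])),s['clock'])
save(c,'w5')
```

```text
[-0.95105304 -0.09574456 -0.18755697] [0.51959729 0.14848153 0.27893327] [-0.91760208  0.30318877  0.70984255  1.77327233 -0.21556472  1.14355467
 -1.12167066]
yaw y -56.22275245427919 10.15
```

View pics/w5.png

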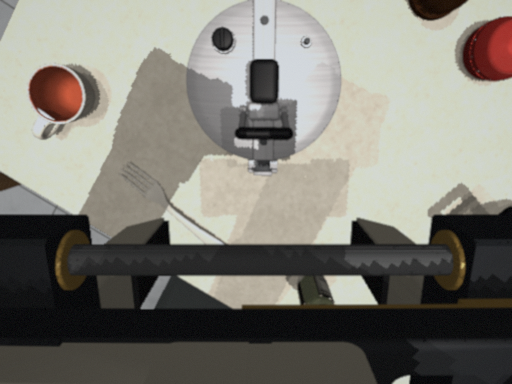

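The wrist view shows the lever standing up (bar at (264,132)), the grip top at (263,79), the regulator at (223,39) and the plate spanning columns 187 to 341. I'll fit the lid pose and lever angle together.

Run:
```python
from h import *
c=cam('wrist'); s=monitor.observe()
a=np.linspace(0,2*np.pi,1500)
def pts(p):
    Rz=R.from_euler('z',p[2]).as_matrix(); th=p[3]
    b=[-.032-.056*np.cos(th),0,.042+.056*np.sin(th)]
    L=np.array([[0,0,.066],[.044,.044,.046],b,np.add(b,[0,.022,0]),np.add(b,[0,-.022,0])])
    q=proj(c,L@Rz.T+[p[0],p[1],0]); 
    w=np.vstack([proj(c,np.c_[p[0]+.0885*np.cos(a),p[1]+.0885*np.sin(a),np.full(1500,z)]) for z in(.014,.026)])
    return np.r_[q.ravel(),w[:,0].min(),w[:,0].max(),w[:,1].max()]
g=c['im'].astype(float).mean(2)
# grip block: dark region centroid-check
roi=g[50:110,235:295]<45; n,l,st,ce=cv2.connectedComponentsWithStats(roi.astype(np.uint8)); i=1+np.argmax(st[1:,4]); print('block',st[i]+[235,50,0,0,0],ce[i]+[235,50])
obs=np.array([263.3,79, 223,39, 264,132.5, 238.5,132.5, 289.5,132.5, 187,341,161])
r=least_squares(lambda p:pts(p)-obs,[.595,.193,.6,1.2],diff_step=1e-3,loss='soft_l1')
print(r.x.round(4),np.degrees(r.x[2]),(pts(r.x)-obs).round(1))
Rz=R.from_euler('z',r.x[2]).as_matrix(); print('move to grip',r.x[:2]-s['position'][:2])
```

```text
block [250  60  28  44 512] [262.08007812  80.32617188]
[0.5956 0.1946 0.5861 1.2567] 33.57892415589006 [ 0.8  1.4 -1.6 -2.   0.2 -0.   2.5 -0.1 -2.2  0.1 -2.5  2.1  0.3]
move to grip [0.07599564 0.04611146]
```

>>> move_arm(series=[[2.6,1.6,-2,0,0,0],[2.6,1.6,-3,0,0,0],[2.6,1.55,-3,0,0,0],[0,0,-4,0,0,0],[0,0,-4,0,0,0],[0,0,-3,0,0,0],[0,0,-2,0,0,0],[0,0,0,0,0,0]], grip=0.7)

```text
clock: 11.0
position: [0.5955, 0.1954, 0.0659]
ee_rot: [3.001, 0.927, -0.008]
force: [-0.2, 0.7, 0.6]
width: 0.697
```

>>> move_arm(series=[[0,0,-0.8,0,0,0],[0,0,-0.6,0,0,0],[0,0,-0.2,0,0,0],[0,0,0,0,0,0]])

```text
clock: 11.4
position: [0.5976, 0.1958, 0.0532]
ee_rot: [-3.002, -0.924, -0.001]
force: [-0.1, 0.0, -0.2]
width: 0.701
```

>>> move_arm(series=[[0,0,-0.1,0,0,0],[0,0,0,0,0,0],[0,0,0,0,0,0],[0,0,0,0,0,0]], grip=0, force=35)

```text
clock: 11.8
position: [0.5974, 0.1957, 0.052]
ee_rot: [-3.003, -0.924, -0.0]
force: [-0.5, 0.7, 1.4]
width: 0.4
```

>>> move_arm(series=[[0,0,0,0,0,0],[0,0,0.5,0,0,0],[0,0,1,0,0,0],[0,0,2,0,0,0],[0,0,3,0,0,0],[0,0,4,0,0,0],[0,0,3,0,0,0],[0,0,0,0,0,0]])

```text
clock: 12.6
position: [0.5997, 0.1957, 0.1915]
ee_rot: [-3.003, -0.923, -0.011]
force: [0.9, -0.5, -9.1]
width: 0.322
```

>>> move_arm(series=[[-1,-2,3,0,0,-4],[-1.6,-3.3,2.7,0,0,-4],[-1.6,-3.6,2.6,0,0,-4],[-1.6,-3.6,2.6,0,0,-4],[-1.6,-3.6,2.6,0,0,-4],[-1.6,-3.6,2.6,0,0,-4],[-1.6,-3.6,2.6,0,0,-4],[-1.6,-3.6,2.6,0,0,-4]])

```text
clock: 13.4
position: [0.4736, -0.0746, 0.3993]
ee_rot: [-3.141, -0.056, 0.004]
force: [1.7, -0.4, -8.5]
width: 0.326
```

>>> move_arm(series=[[-1.6,-3.6,1.5,0,0,-2],[-1.6,-3.6,0,0,0,0],[-1.6,-3.6,0,0,0,0],[-0.8,-2,0,0,0,0],[0,0,0,0,0,0],[0,0,0,0,0,0]])

```text
clock: 14.0
position: [0.4186, -0.2012, 0.4138]
ee_rot: [-3.14, -0.003, 0.002]
force: [-0.0, 1.2, -9.2]
width: 0.322
```

Run:
```python
from h import *
s=monitor.observe(); c=cam('wrist'); print(s['force'],s['position'],s['joints'],s['clock'],c['C'])
Rt=R.from_rotvec(s['ee_rot']).as_matrix(); print('yaw y',np.degrees(np.arctan2(Rt[1,1],Rt[0,1])))
save(c,'w6')
print(proj(c,[[.58,-.22,.096],[.58,-.12,.08],[.58,-.32,.08],[.5,-.22,.096],[.66,-.22,.096]]).round(0).tolist())
for t in ['cooker','cooker_handle']:
    for o in outline_of('wrist',t)[:2]: print(t,o['p'],o['rect'])
```

```text
[-0.0206213   1.16664412 -9.24539151] [ 0.41855831 -0.20119372  0.41375621] [-0.67014021  0.03737663  1.08055481  1.70463876 -0.03397215  1.42125658
 -1.15346507] 14.0 [ 0.48415746 -0.20124019  0.55233243]
yaw y -89.88069985134202
[[276.0, 25.0], [198.0, 28.0], [352.0, 28.0], [275.0, 91.0], [277.0, -47.0]]
cooker 0.56 [174.1, 0.0, 195.5, 71.0]
cooker_handle 0.57 [172.9, 2.3, 199.2, 68.8]
```

View pics/w6.png

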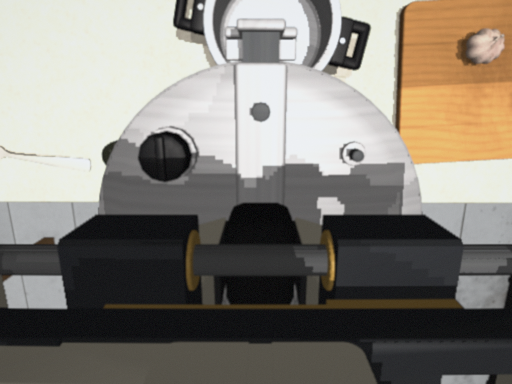

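>>> move_arm(series=[[-1.5,-1,0,0,0,0],[-1.5,-0.5,0,0,0,0],[0,0,0,0,0,0],[0,0,0,0,0,0]])

```text
clock: 14.55
position: [0.3897, -0.2156, 0.4147]
ee_rot: [-3.141, -0.007, -0.001]
force: [0.5, 0.9, -8.3]
width: 0.324
```

Run:
```python
from h import *
import pickle
s=monitor.observe(); c=cam('wrist'); pickle.dump((c,dict(s)),open('w7.pkl','wb')); print(s['position'],s['ee_rot'])
for n in ['scene','side']:
    k=cam(n); pickle.dump(k,open(n+'.pkl','wb'))
cv2.imwrite('pics/w7.png',cv2.resize(c['im'][0:130,150:400,::-1],None,fx=3.2,fy=3.2,interpolation=cv2.INTER_CUBIC))
```

```text
[ 0.38965277 -0.21556558  0.41471479] [-3.14059715e+00 -7.48906529e-03 -8.89812736e-04]
```

View pics/w7.png

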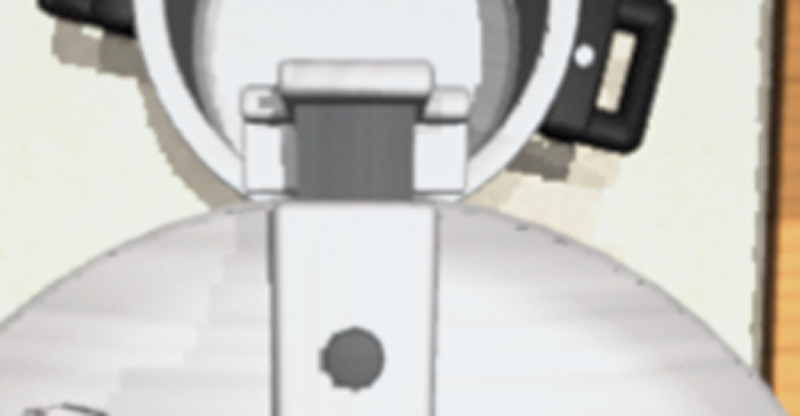

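The pan moved up out of the picture (left handle at the top edge), so I need the camera forward instead. I'll go forward and fit the rim and handles numerically.

>>> move_arm(series=[[3,0,0,0,0,0],[2.5,0,0,0,0,0],[0,0,0,0,0,0],[0,0,0,0,0,0],[0,0,0,0,0,0]])

```text
clock: 15.2
position: [0.444, -0.2165, 0.4146]
ee_rot: [3.141, 0.005, -0.002]
force: [-0.1, 0.2, -8.5]
width: 0.324
```

Run:
```python
from h import *
import pickle
s=monitor.observe(); c=cam('wrist'); pickle.dump((c,dict(s)),open('w8.pkl','wb')); print(s['position'],s['ee_rot'])
cv2.imwrite('pics/w8.png',cv2.resize(c['im'][0:130,140:400,::-1],None,fx=3,fy=3,interpolation=cv2.INTER_CUBIC))
```

```text
[ 0.44397801 -0.21646621  0.41457642] [ 3.14113084e+00  4.69452506e-03 -1.66097320e-03]
```

View pics/w8.png

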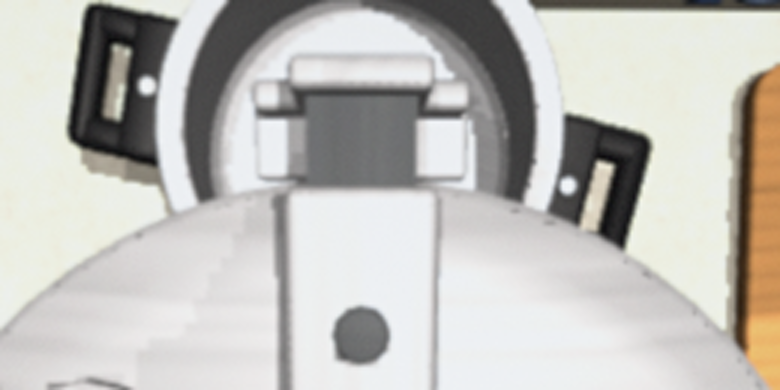

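```bash
cat > g.py <<'E'
from h import *
import pickle
from scipy.ndimage import map_coordinates
c,s=pickle.load(open('w8.pkl','rb')); g=c['im'].astype(float).mean(2)
q=lambda u,v:np.array([140+u/3,v/3])
riv=np.array([q(147,85),q(568,186)])
P=back(c,riv,.087); mid=P.mean(0); d=P[0]-P[1]; yaw=np.arctan2(d[1],d[0])-np.pi/2
print('rivets',P.round(4).tolist(),'mid',mid.round(4),'yaw',np.degrees(yaw),'r',np.linalg.norm(d)/2)
cor=back(c,np.array([q(72,140),q(652,136)]),.076); print('corner mid',cor.mean(0).round(4))
lid_edge=lambda uv: True
ctr=mid[:2].copy()
for it in range(6):
    pts=[];
    for a in np.radians(np.r_[20:70:1.,75:130:1.,230:290:1.,-70:20:1.]):
        r=np.linspace(.068,.082,57)
        W=np.c_[ctr[0]+r*np.cos(a),ctr[1]+r*np.sin(a),np.full(57,.096)]
        uv=proj(c,W)
        if uv[:,1].min()<1: continue
        if uv[28,1]>60: continue
        v=map_coordinates(g,[uv[:,1],uv[:,0]],order=1)
        gr=np.gradient(v); i=gr.argmax()
        if v[:max(i,1)].min()<110 and v[i:].max()>190 and gr[i]>3: pts.append(W[i,:2])
    pts=np.array(pts)
    f=lambda p:np.hypot(pts[:,0]-p[0],pts[:,1]-p[1])-.075
    r=least_squares(f,ctr,loss='soft_l1',f_scale=.0005); ctr=r.x
f2=lambda p:np.hypot(pts[:,0]-p[0],pts[:,1]-p[1])-p[2]
r2=least_squares(f2,[*ctr,.075],loss='soft_l1',f_scale=.0005)
a=np.degrees(np.arctan2(*(pts-ctr).T[::-1]))
print('mouth',ctr.round(4),len(pts),'rms mm',1000*np.sqrt(np.mean(f(ctr)**2)),'free r',r2.x.round(4),a.min(),a.max(),np.histogram(a,bins=[-180,-135,-90,-45,0,45,90,135,180])[0])
# held lid: plate pose from its visible upper arc?
E
python3 g.py
```

```text
rivets [[0.6034, -0.1249, 0.087], [0.563, -0.3071, 0.087]] mid [ 0.5832 -0.216   0.087 ] yaw -12.503839941340958 r 0.09328069753223592
corner mid [ 0.5842 -0.2169  0.076 ]
mouth [ 0.5828 -0.2155] 100 rms mm 0.37587010987393127 free r [ 0.5833 -0.2155  0.0747] -104.01213206837531 104.0149186978833 [ 0 15 38  0  0 32 15  0]
```

```bash
cat > g2.py <<'E'
from h import *
import pickle
for f,e in (('w8.pkl',[(140,108.3),(186.7,78.3),(235,62.7),(286.7,62.7),(320,70),(353.3,88.3),(386.7,116.7)]),('w7.pkl',[(150,101.6),(187.5,77.5),(225,64.7),(293.75,63.4),(343.75,82.8),(392.2,120.3)])):
    c,s=pickle.load(open(f,'rb')); p=np.array(s['position']); Rt=R.from_rotvec(s['ee_rot']).as_matrix()
    B=(back(c,e,p[2]-.026)-p)@Rt
    r=least_squares(lambda q:np.hypot(B[:,0]-q[0],B[:,1]-q[1])-.0885,[0,0]); print('lid centre in tool xy mm',1000*r.x,'res',(1000*r.fun).round(1))
    u=140+np.array([[288,188],[437,188],[286,300],[439,300]])/3.*[1,1]; u[:,1]-=140
    if f[:2]=='w8':
        Q=(back(c,u,p[2]-.0205)-p)@Rt; print('bar edges',1000*Q.round(4)[:,:2].tolist() if 0 else (1000*Q[:,:2]).round(1).tolist())
        print('clampmid', (1000*((back(c,[[140+362.5/3,57/3.]],p[2]-.022)-p)@Rt)).round(1))
E
python3 g2.py
```

```text
lid centre in tool xy mm [-3.85331602 -0.08930215] res [-0.  -0.5  0.1  0.2  0.7 -0.2 -0.5]
bar edges [[83.4, -10.8], [83.4, 11.4], [67.2, -11.4], [67.2, 12.0]]
clampmid [[101.7   0.3  21.9]]
lid centre in tool xy mm [-3.93355608  0.49139181] res [-0.3 -0.   0.2  0.5 -0.4 -0. ]
```

>>> move_arm(series=[[2.4,0,0,0,0,-3.1],[3.6,0,-1,0,0,-3.1],[3.6,0,-3,0,0,-3.1],[3.4,0,-4,0,0,-3.2],[1.2,0,-4.5,0,0,0],[0,0,-4.5,0,0,0],[0,0,-3.5,0,0,0],[0,0,-2,0,0,0]])

```text
clock: 16.05
position: [0.5836, -0.2147, 0.1887]
ee_rot: [-3.122, 0.335, 0.006]
force: [0.2, 0.1, -8.1]
width: 0.324
```

>>> move_arm(series=[[0,0,-1.5,0,0,0],[0,0,0,0,0,0],[0,0,0,0,0,0]])

```text
clock: 16.35
position: [0.5853, -0.2165, 0.1778]
ee_rot: [3.123, -0.336, 0.002]
force: [0.6, 0.3, -8.6]
width: 0.325
```

```bash
cat > st.py <<'E'
from h import *
s=monitor.observe(); Rt=R.from_rotvec(s['ee_rot']).as_matrix()
print(np.round(s['position'],4),'yaw y',np.degrees(np.arctan2(Rt[1,1],Rt[0,1])).round(2),'z',Rt[:,2].round(4),'F',np.round(s['force'],1),'T',np.round(s['ft_torque'],2),'j',np.round(s['joints'],2),s['clock'],s['width'])
E
python3 st.py
```

```text
[ 0.5853 -0.2165  0.1778] yaw y -102.29 z [ 1.3e-03 -3.0e-04 -1.0e+00] F [ 0.6  0.3 -8.6] T [-0.1   0.13  0.  ] j [-0.33  0.65  0.97  1.71 -0.6   1.1  -0.96] 16.35 0.32507698966604354
```

>>> move_arm(series=[[0.1,0,-1,0,0,0],[0,0,-1,0,0,0],[0,0,-0.5,0,0,0],[0,0,-0.3,0,0,0],[0,0,-0.2,0,0,0],[0,0,0,0,0,0]])

```text
clock: 16.95
position: [0.5857, -0.2164, 0.1465]
ee_rot: [3.123, -0.337, -0.0]
force: [-0.7, 0.4, -8.7]
width: 0.33
```

```bash
python3 st.py
```

```text
[ 0.5857 -0.2164  0.1465] yaw y -102.31 z [-2.e-04 -1.e-04 -1.e+00] F [-0.7  0.4 -8.7] T [-0.04  0.16 -0.  ] j [-0.31  0.69  0.94  1.74 -0.63  1.05 -0.94] 16.95 0.3296283327164682
```

>>> move_arm(series=[[0,0,-0.15,0,0,0],[0,0,-0.15,0,0,0],[0,0,0,0,0,0]])

```text
clock: 17.25
position: [0.5857, -0.2163, 0.1436]
ee_rot: [-3.123, 0.337, 0.0]
force: [0.3, 0.6, -8.4]
width: 0.324
```

>>> move_arm(series=[[0,0,-0.15,0,0,0],[0,0,-0.1,0,0,0],[0,0,0,0,0,0]])

```text
clock: 17.55
position: [0.5857, -0.2162, 0.141]
ee_rot: [-3.123, 0.337, 0.0]
force: [-0.9, -0.4, -9.2]
width: 0.321
```

>>> move_arm(series=[[0,0,-0.15,0,0,0],[0,0,-0.1,0,0,0],[0,0,0,0,0,0]])

```text
clock: 17.85
position: [0.586, -0.2163, 0.1389]
ee_rot: [-3.123, 0.337, -0.001]
force: [-0.2, 0.9, -5.7]
width: 0.327
```

```bash
python3 st.py
```

```text
[ 0.586  -0.2163  0.1389] yaw y -102.3 z [ 4.e-04  1.e-04 -1.e+00] F [-0.2  0.9 -5.7] T [0.09 0.07 0.  ] j [-0.31  0.7   0.93  1.75 -0.64  1.03 -0.93] 17.85 0.3270486899322818
```

>>> move_arm(series=[[0,0,-0.1,0,0,0],[0,0,-0.1,0,0,0],[0,0,0,0,0,0]], force=50)

```text
clock: 18.15
position: [0.5861, -0.2164, 0.1373]
ee_rot: [-3.123, 0.337, -0.002]
force: [-2.1, 3.4, 3.4]
width: 0.322
```

>>> move_arm(series=[[0,0,-0.1,0,0,0],[0,0,-0.05,0,0,0],[0,0,0,0,0,0]])

```text
clock: 18.45
position: [0.586, -0.2164, 0.1358]
ee_rot: [-3.123, 0.337, -0.001]
force: [-1.6, 2.9, 5.1]
width: 0.325
```

>>> move_arm(series=[[0,0,-0.1,0,0,0],[0,0,-0.1,0,0,0],[0,0,0,0,0,0]])

```text
clock: 18.75
position: [0.5864, -0.2164, 0.1343]
ee_rot: [-3.123, 0.336, -0.002]
force: [-0.9, 3.0, 10.5]
width: 0.323
```

```bash
python3 st.py
```

```text
[ 0.5864 -0.2164  0.1343] yaw y -102.29 z [ 1.5e-03  1.0e-04 -1.0e+00] F [-0.9  3.  10.5] T [ 0.84  1.07 -0.05] j [-0.31  0.7   0.93  1.75 -0.65  1.03 -0.93] 18.75 0.3229703195258553
```

>>> move_arm(series=[[0,0,-0.1,0,0,0],[0,0,-0.05,0,0,0],[0,0,0,0,0,0]])

```text
clock: 19.05
position: [0.5864, -0.2164, 0.1342]
ee_rot: [-3.122, 0.336, -0.003]
force: [-7.1, 7.5, 25.7]
width: 0.325
```

```bash
python3 st.py
```

```text
[ 0.5864 -0.2164  0.1342] yaw y -102.28 z [ 2.3e-03  9.0e-04 -1.0e+00] F [-7.1  7.5 25.7] T [1.54 2.23 0.03] j [-0.31  0.7   0.93  1.75 -0.65  1.03 -0.92] 19.05 0.3253209839436735
```

>>> move_arm(series=[[0,0,0.15,0,0,0],[0,0,0.1,0,0,0],[0,0,0,0,0,0],[0,0,0,0,0,0]])

```text
clock: 19.45
position: [0.5862, -0.2163, 0.1343]
ee_rot: [3.123, -0.336, 0.001]
force: [1.2, 1.9, 2.9]
width: 0.323
```

>>> move_arm(series=[[0,0,0,0,0,0],[0,0,0,0,0,0],[0,0,0,0,0,0],[0,0,1.5,0,0,0],[0,0,2.5,0,0,0],[-0.3,0.1,1.5,0,0,0],[0,0,0,0,0,0]], grip=0.6)

```text
clock: 20.15
position: [0.5834, -0.2163, 0.192]
ee_rot: [3.123, -0.337, 0.006]
force: [-0.4, -0.9, 0.3]
width: 0.601
```

>>> move_arm(series=[[0,0,0,0,0,0],[0,0,0,0,0,0],[0,0,0,0,0,0],[0,0,0,0,0,0],[0,0,0,0,0,0],[0,0,0,0,0,0]], grip=0, force=20)

```text
clock: 20.75
position: [0.5827, -0.2154, 0.189]
ee_rot: [3.123, -0.337, -0.001]
force: [-0.5, 0.6, 0.6]
width: 0.129
```

```bash
python3 st.py
```

```text
[ 0.5827 -0.2154  0.189 ] yaw y -102.32 z [-4.e-04 -1.e-04 -1.e+00] F [-0.5  0.6  0.6] T [-0.06  0.17  0.01] j [-0.34  0.64  0.98  1.7  -0.58  1.12 -0.97] 20.75 0.12901061889227428
```

>>> move_arm(series=[[0,0,-0.8,0,0,0],[0,0,-0.7,0,0,0],[0,0,-0.3,0,0,0],[0,0,-0.2,0,0,0],[0,0,-0.1,0,0,0],[0,0,-0.1,0,0,0],[0,0,0,0,0,0]])

```text
clock: 21.45
position: [0.5828, -0.2154, 0.1674]
ee_rot: [3.123, -0.337, 0.0]
force: [0.5, -0.3, -0.3]
width: 0.005
```

```bash
python3 st.py
```

```text
[ 0.5828 -0.2154  0.1674] yaw y -102.31 z [ 3.e-04 -1.e-04 -1.e+00] F [ 0.5 -0.3 -0.3] T [-0.02  0.21  0.02] j [-0.33  0.66  0.96  1.73 -0.61  1.08 -0.95] 21.45 0.004581849138888668
```

>>> move_arm(series=[[0,0,-0.1,0,0,0],[0,0,-0.1,0,0,0],[0,0,0,0,0,0]])

```text
clock: 21.75
position: [0.5829, -0.2155, 0.1671]
ee_rot: [-3.123, 0.337, -0.002]
force: [-5.4, 4.3, 18.2]
width: 0.008
```

>>> move_arm(series=[[0,0,-0.1,0,0,0],[0,0,0,0,0,0]])

```text
clock: 21.95
position: [0.5829, -0.2155, 0.167]
ee_rot: [-3.122, 0.337, -0.003]
force: [-8.2, 6.0, 28.8]
width: 0.006
```

>>> move_arm(series=[[0,0,-0.05,0,0,0],[0,0,0,0,0,0]])

```text
clock: 22.15
position: [0.583, -0.2156, 0.167]
ee_rot: [-3.122, 0.337, -0.004]
force: [-10.4, 7.4, 32.4]
width: 0.006
```

```bash
python3 st.py
```

```text
[ 0.583  -0.2156  0.167 ] yaw y -102.31 z [ 0.0024  0.0015 -1.    ] F [-10.4   7.4  32.4] T [1.71 2.54 0.01] j [-0.33  0.66  0.96  1.73 -0.61  1.08 -0.95] 22.15 0.005988149390793813
```

>>> move_arm(series=[[0,0,0.3,0,0,0],[0,0,2,0,0,0],[0,0,4,0,0,0],[0,0,4,0,0,8],[0,0,1,0,0,8.2],[0,0,0,0,0,8.2],[0,0,0,0,0,8.2],[0,0,0,0,0,8.2]])

```text
clock: 22.95
position: [0.5828, -0.2153, 0.277]
ee_rot: [3.042, 0.782, 0.001]
force: [-0.2, -0.8, -0.7]
width: 0.006
```

>>> move_arm(series=[[-0.8,0.2,0,0,0,8.2],[-0.8,0.2,0,0,0,8.2],[-0.8,0.2,0,0,0,8.2],[-0.8,0.2,0,0,0,8.2],[-0.8,0.2,0,0,0,8.2],[-0.8,0.1,0,0,0,8.2],[0,0,0,0,0,0],[0,0,0,0,0,0]], grip=0.38)

```text
clock: 23.75
position: [0.5349, -0.2044, 0.2769]
ee_rot: [2.451, 1.965, 0.001]
force: [0.2, 0.5, -0.6]
width: 0.381
```

```bash
python3 st.py
python3 - <<'E'
from h import *
c=cam('wrist')
u=np.array([np.cos(np.radians(-12.4)),np.sin(np.radians(-12.4))]); v=np.array([-u[1],u[0]]); L=np.array([.583,-.2156])
im=c['im'][:,:,::-1].copy()
def W(x,y,z): return [*(L+x/1000*u+y/1000*v),.082+z/1000]
for th,col in((1.25,(0,255,0)),(1.1,(0,255,255))):
    for y in(-22,0,22):
        q=proj(c,W(-32-56*np.cos(th),y,42+56*np.sin(th)))[0]; print(th,y,q.round(1)); cv2.circle(im,tuple(np.int32(q.round())),1,col,-1)
a=np.linspace(0,6.28,300)
for q in proj(c,[W(88.5*np.cos(t),88.5*np.sin(t),26) for t in a]): cv2.circle(im,tuple(np.int32(q)),0,(0,0,255),-1)
for q in proj(c,[W(44,44,46),W(0,0,66),W(-22,15,66),W(22,15,66)]): cv2.circle(im,tuple(np.int32(q)),1,(255,0,0),-1)
cv2.imwrite('pics/w9.png',cv2.resize(im[0:250,120:440],None,fx=2.4,fy=2.4,interpolation=cv2.INTER_NEAREST))
for o in outline_of('wrist','lever_bar')[:2]: print(o['p'],o['rect'])
m=c['im'].astype(int).max(2)<50
np.save('w9.npy',c['im'])
E
```

```text
[ 0.5349 -0.2044  0.2769] yaw y -12.56 z [ 7.e-04  3.e-04 -1.e+00] F [ 0.2  0.5 -0.6] T [-0.09  0.06  0.01] j [-0.2   0.36  0.65  1.7  -0.23  1.16  0.29] 23.75 0.3805990967491499
1.25 -22 [259.7 225. ]
1.25 0 [259.7 196.8]
1.25 22 [259.6 167.4]
1.1 -22 [249.6 223.5]
1.1 0 [249.3 195.7]
1.1 22 [249.  166.6]
0.67 [254.3, 153.2, 38.3, 77.2]
```

View pics/w9.png

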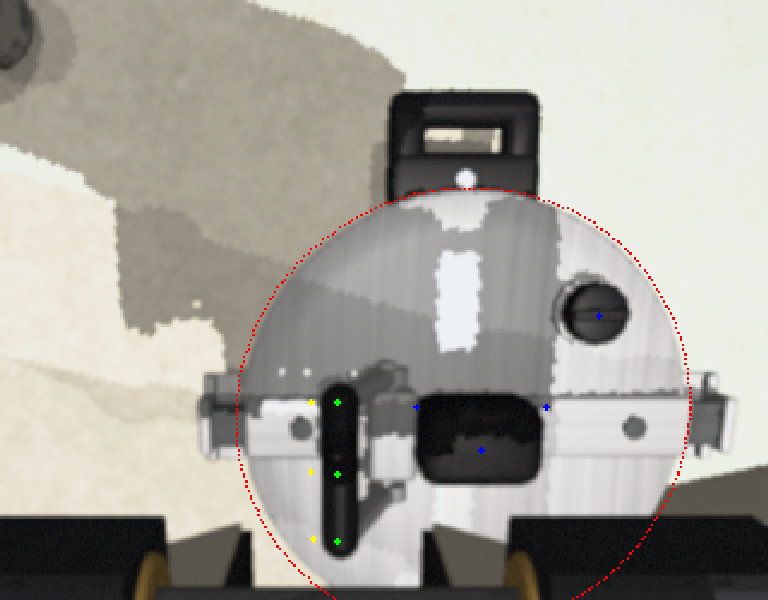

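The view shows the lid seated. The predicted outline, grip and regulator line up, the handle rivet at (465,178) sits square to the lever direction, and the lever bar at (340,470) is fully raised. Going down to pinch the bar.

>>> move_arm(series=[[0,0,-4,0,0,0],[0,-0.05,-3,0,0,0],[0,0,-1.9,0,0,0],[0,0,0,0,0,0],[0,0,0,0,0,0]])

```text
clock: 24.35
position: [0.5351, -0.2051, 0.188]
ee_rot: [2.448, 1.969, -0.001]
force: [-0.4, 0.6, 0.2]
width: 0.385
```

>>> move_arm(series=[[0,0,0,0,0,0],[0,0,0,0,0,0],[0,0,0,0,0,0],[0,0,0,0,0,0]], grip=0, force=20)

```text
clock: 24.75
position: [0.5357, -0.2051, 0.1885]
ee_rot: [2.445, 1.969, 0.002]
force: [2.3, -0.6, 0.1]
width: 0.118
```

```bash
python3 st.py
```

```text
[ 0.5357 -0.2051  0.1885] yaw y -12.31 z [ 2.5e-03 -6.0e-04 -1.0e+00] F [ 2.3 -0.6  0.1] T [-0.31 -0.37 -0.01] j [-0.16  0.45  0.61  1.81 -0.3   0.97  0.36] 24.75 0.11846095723987622
```

>>> move_arm(series=[[0,0,-0.1,0,0,0],[-0.25,0.055,-0.1,0,0,0],[-0.25,0.055,-0.12,0,0,0]])

```text
clock: 25.05
position: [0.5336, -0.2046, 0.1874]
ee_rot: [2.441, 1.967, 0.009]
force: [6.0, 1.3, 15.8]
width: 0.123
```

```bash
python3 st.py
```

```text
[ 0.5336 -0.2046  0.1874] yaw y -12.28 z [ 0.0088 -0.002  -1.    ] F [ 6.   1.3 15.8] T [-0.04 -1.45 -0.02] j [-0.16  0.44  0.61  1.82 -0.3   0.96  0.36] 25.05 0.12286241828670878
```

>>> move_arm(series=[[-0.25,0.055,-0.06,0,0,0],[-0.25,0.055,-0.12,0,0,0],[-0.25,0.055,-0.14,0,0,0],[-0.24,0.05,-0.15,0,0,0]])

```text
clock: 25.45
position: [0.5244, -0.2026, 0.1824]
ee_rot: [2.439, 1.966, 0.009]
force: [9.9, -1.2, 8.1]
width: 0.128
```

```bash
python3 st.py
```

```text
[ 0.5244 -0.2026  0.1824] yaw y -12.26 z [ 0.0098 -0.0028 -0.9999] F [ 9.9 -1.2  8.1] T [-0.43 -2.39  0.02] j [-0.16  0.43  0.61  1.85 -0.3   0.94  0.36] 25.45 0.12833680046611706
```

>>> move_arm(series=[[-0.22,0.05,-0.2,0,0,0],[-0.22,0.05,-0.18,0,0,0],[-0.21,0.045,-0.18,0,0,0],[-0.21,0.045,-0.18,0,0,0]])

```text
clock: 25.85
position: [0.5159, -0.2007, 0.1749]
ee_rot: [2.439, 1.966, 0.009]
force: [10.8, -1.2, 7.7]
width: 0.121
```

```bash
python3 st.py
```

```text
[ 0.5159 -0.2007  0.1749] yaw y -12.26 z [ 0.0098 -0.0028 -0.9999] F [10.8 -1.2  7.7] T [-0.49 -2.4  -0.03] j [-0.17  0.43  0.6   1.88 -0.3   0.92  0.37] 25.85 0.12081054527108614
```

>>> move_arm(series=[[-0.17,0.04,-0.25,0,0,0],[-0.18,0.04,-0.22,0,0,0],[-0.17,0.04,-0.22,0,0,0],[-0.17,0.04,-0.22,0,0,0]])

```text
clock: 26.25
position: [0.5088, -0.1992, 0.1657]
ee_rot: [2.44, 1.966, 0.009]
force: [9.2, -2.3, 9.6]
width: 0.122
```

```bash
python3 st.py
```

```text
[ 0.5088 -0.1992  0.1657] yaw y -12.27 z [ 0.0095 -0.0027 -1.    ] F [ 9.2 -2.3  9.6] T [-0.38 -2.17  0.04] j [-0.16  0.43  0.6   1.91 -0.31  0.89  0.37] 26.25 0.12212186842521153
```

>>> move_arm(series=[[-0.14,0.03,-0.24,0,0,0],[-0.14,0.03,-0.24,0,0,0],[-0.13,0.03,-0.24,0,0,0],[-0.13,0.03,-0.24,0,0,0]])

```text
clock: 26.65
position: [0.5037, -0.1981, 0.1562]
ee_rot: [2.44, 1.966, 0.009]
force: [10.0, -0.9, 8.9]
width: 0.119
```

```bash
python3 st.py
```

```text
[ 0.5037 -0.1981  0.1562] yaw y -12.27 z [ 0.0099 -0.0029 -0.9999] F [10.  -0.9  8.9] T [-0.43 -2.24 -0.  ] j [-0.16  0.43  0.59  1.93 -0.31  0.86  0.38] 26.65 0.11905568324533229
```

>>> move_arm(series=[[0.15,-0.03,0.1,0,0,0],[0,0,0,0,0,0],[0,0,0,0,0,0],[0,0,1.5,0,0,0],[0,0,2.5,0,0,0],[0,0,0.5,0,0,0],[0,0,0,0,0,0],[0,0,0,0,0,0]], grip=0.35)

```text
clock: 27.45
position: [0.4999, -0.1968, 0.1989]
ee_rot: [-2.446, -1.97, 0.001]
force: [-0.2, -0.4, 0.2]
width: 0.347
```

>>> move_arm(series=[[0,0,0,0,0,0],[0,0,0,0,0,0],[0,0,0,0,0,0],[0,0,0,0,0,0],[0,0,0,0,0,0]], grip=0)

```text
clock: 27.95
position: [0.5004, -0.1972, 0.1996]
ee_rot: [-2.447, -1.97, 0.0]
force: [0.5, -0.6, 0.4]
width: 0.01
```

```bash
python3 st.py
python3 - <<'E'
from h import *
c=cam('wrist')
u=np.array([np.cos(np.radians(-12.4)),np.sin(np.radians(-12.4))]); v=np.array([-u[1],u[0]]); L=np.array([.583,-.2156])
def W(x,y,z): return [*(L+x/1000*u+y/1000*v),.082+z/1000]
for th in(.3,.4,.5,.6): print(th,proj(c,[W(-32-56*np.cos(th),y,42+56*np.sin(th)) for y in(0,22)]).round(1).tolist())
q=proj(c,[W(44,44,46),W(0,88.5,26),W(0,100,-7)]); print(q.round(1).tolist())
g=c['im'].astype(int).max(2)
for row in (150,165,180): print(row,np.nonzero(g[row]<55)[0])
# regulator centroid, rivet
x,y=np.int32(q[0]); roi=(g[max(y-30,0):y+30,x-30:x+30]<60).astype(np.uint8); n,l,st,ce=cv2.connectedComponentsWithStats(roi); i=1+np.argmax(st[1:,4]); print('reg',ce[i]+[x-30,max(y-30,0)],st[i])
for t in('lever_bar','lid'):
  for o in outline_of('wrist',t)[:1]: print(t,o['p'],o['rect'])
E
```

```text
[ 0.5004 -0.1972  0.1996] yaw y -12.31 z [-1.e-04 -0.e+00 -1.e+00] F [ 0.5 -0.6  0.4] T [-0.06  0.05  0.04] j [-0.19  0.38  0.63  1.88 -0.26  0.97  0.34] 27.95 0.01040412993132856
0.3 [[258.7, 213.8], [258.7, 179.0]]
0.4 [[261.8, 216.5], [262.0, 181.0]]
0.5 [[266.0, 219.3], [266.2, 182.9]]
0.6 [[271.2, 222.1], [271.6, 184.9]]
[[465.3, 140.9], [390.2, 68.9], [374.9, 57.1]]
150 [  0   1   2   3   4   5   6   7   8   9  10  11  12  13  14  15  16  17
  18  19  20  21  22  23  24 443 444 445 446 447 448 449 450 451 452 453
 454 455 456 457 458 459 460 461 462 463 464 465 466 467 468 469 470 471
 472]
165 []
180 [257 258 259 260 261 262 263 264 265 266 267 268 269 270 271 272 273 274
 275]
reg [458.36744186 138.45023256] [   3   12   42   34 1075]
lever_bar 0.93 [256.4, 167.1, 100.6, 53.9]
lid 0.61 [241.8, 70.4, 270.2, 224.0]
```

>>> move_arm(series=[[0,0,-1.2,0,0,0],[0,0,-0.8,0,0,0],[0,0,-0.3,0,0,0],[0,0,-0.25,0,0,0],[0,0,-0.25,0,0,0]])

```text
clock: 28.6
position: [0.4996, -0.1971, 0.1719]
ee_rot: [-2.446, -1.969, 0.001]
force: [-9.8, 3.6, 16.4]
width: 0.005
```

>>> move_arm(series=[[0,0,-0.25,0,0,0],[0,0,-0.25,0,0,0],[-0.05,0,-0.25,0,0,0],[-0.05,0,-0.25,0,0,0]])

```text
clock: 29.0
position: [0.4956, -0.1963, 0.1613]
ee_rot: [-2.442, -1.965, 0.005]
force: [-16.0, 5.0, 15.7]
width: 0.008
```

```bash
python3 st.py
```

```text
[ 0.4956 -0.1963  0.1613] yaw y -12.36 z [-0.0069  0.0035 -1.    ] F [-16.    5.   15.7] T [ 1.05  3.67 -0.  ] j [-0.17  0.42  0.6   1.93 -0.3   0.89  0.37] 29.0 0.008015909681125815
```

>>> move_arm(series=[[-0.45,0.1,0,0,0,0],[0,0,0,0,0,0]])

```text
clock: 29.2
position: [0.4946, -0.1962, 0.1617]
ee_rot: [-2.447, -1.97, -0.0]
force: [0.5, -0.2, 0.1]
width: 0.007
```

>>> move_arm(series=[[-0.05,0.01,-0.25,0,0,0],[-0.03,0,-0.25,0,0,0],[0,0,0,0,0,0]])

```text
clock: 29.5
position: [0.4939, -0.1961, 0.1569]
ee_rot: [-2.446, -1.97, 0.0]
force: [-3.6, 1.7, 8.3]
width: 0.002
```

>>> move_arm(series=[[-0.04,0.01,-0.2,0,0,0],[-0.03,0,-0.2,0,0,0],[-0.02,0,-0.2,0,0,0],[0,0,0,0,0,0]])

```text
clock: 29.9
position: [0.4929, -0.196, 0.1508]
ee_rot: [-2.446, -1.97, 0.0]
force: [-4.6, 1.1, 7.1]
width: 0.005
```

```bash
python3 st.py
```

```text
[ 0.4929 -0.196   0.1508] yaw y -12.32 z [-8.e-04  5.e-04 -1.e+00] F [-4.6  1.1  7.1] T [0.28 1.17 0.03] j [-0.16  0.43  0.59  1.95 -0.31  0.85  0.39] 29.9 0.005015765389074345
```

>>> move_arm(series=[[-0.1,0.02,-0.1,0,0,0],[0,0,-0.1,0,0,0],[0,0,-0.1,0,0,0],[0,0,0,0,0,0]])

```text
clock: 30.3
position: [0.4925, -0.196, 0.1482]
ee_rot: [2.447, 1.97, 0.001]
force: [-3.5, 1.0, 8.0]
width: 0.007
```

```bash
python3 st.py
```

```text
[ 0.4925 -0.196   0.1482] yaw y -12.31 z [ 5.e-04  1.e-04 -1.e+00] F [-3.5  1.   8. ] T [0.18 0.85 0.07] j [-0.16  0.43  0.59  1.96 -0.32  0.85  0.39] 30.3 0.006916417671639818
```

>>> move_arm(series=[[0,0,-0.1,0,0,0],[0,0,-0.05,0,0,0],[0,0,0,0,0,0]])

```text
clock: 30.6
position: [0.4926, -0.196, 0.1474]
ee_rot: [2.447, 1.97, 0.002]
force: [-7.0, 3.1, 19.5]
width: 0.002
```

```bash
python3 st.py
```

```text
[ 0.4926 -0.196   0.1474] yaw y -12.32 z [ 1.e-03  5.e-04 -1.e+00] F [-7.   3.1 19.5] T [0.53 1.57 0.02] j [-0.16  0.43  0.59  1.96 -0.32  0.84  0.39] 30.6 0.0019800326741410247
```

>>> move_arm(series=[[0,0,-0.06,0,0,0],[0,0,0,0,0,0]])

```text
clock: 30.8
position: [0.4926, -0.196, 0.1472]
ee_rot: [2.447, 1.97, 0.002]
force: [-8.8, 3.2, 25.2]
width: 0.001
```

>>> move_arm(series=[[0,0,0.3,0,0,0],[0,0,1.5,0,0,0],[0,0,3,0,0,0],[0,0,4,0,0,0],[0,0,4,0,0,0],[0,0,0,0,0,0],[0,0,0,0,0,0]])

```text
clock: 31.5
position: [0.4931, -0.1959, 0.2743]
ee_rot: [2.445, 1.97, 0.003]
force: [0.3, -0.6, 0.3]
width: 0.005
```

```bash
python3 st.py
python3 - <<'E'
from h import *
c=cam('wrist'); np.save('w10.npy',c['im'])
save(c,'w10'); g=c['im'].astype(int).max(2)
u=np.array([np.cos(np.radians(-12.4)),np.sin(np.radians(-12.4))]); v=np.array([-u[1],u[0]]); L=np.array([.583,-.2156])
def W(x,y,z): return [*(L+x/1000*u+y/1000*v),.082+z/1000]
for th in(0,.1,.2,.4): print(th,proj(c,[W(-32-56*np.cos(th),y,42+56*np.sin(th)) for y in(-22,0,22)]).round(1).tolist())
def comp(p,h,t):
    q=proj(c,[p])[0]; x,y=np.int32(q); x0,y0=max(x-h,0),max(y-h,0)
    n,l,st,ce=cv2.connectedComponentsWithStats((g[y0:y+h,x0:x+h]<t).astype(np.uint8)); i=1+np.argmax(st[1:,4])
    print('pred',q.round(1),'seen',(ce[i]+[x0,y0]).round(1),(st[i]+[x0,y0,0,0,0]))
comp(W(-88,0,42),30,50); comp(W(44,44,46),26,50); comp(W(0,0,66),36,50); comp(W(0,118,-5),36,60)
print('clamp -x back locked/raised',proj(c,[W(-96,0,30),W(-104.5,0,30)]).round(1).tolist())
r=int(proj(c,[W(-96,0,30)])[0][1]); print(g[r-3,200:260].tolist())
E
```

```text
[ 0.4931 -0.1959  0.2743] yaw y -12.28 z [ 2.5e-03 -3.0e-04 -1.0e+00] F [ 0.3 -0.6  0.3] T [-0.07  0.11 -0.  ] j [-0.24  0.28  0.67  1.8  -0.19  1.12  0.28] 31.5 0.005465595659420533
0 [[264.3, 204.8], [264.4, 180.9], [264.5, 156.1]]
0.1 [[264.7, 206.6], [264.8, 182.3], [264.9, 157.1]]
0.2 [[265.7, 208.5], [265.9, 183.8], [266.0, 158.1]]
0.4 [[269.9, 212.4], [270.2, 186.8], [270.4, 160.2]]
pred [264.4 180.9] seen [265.3 177.5] [259 150  14  60 603]
pred [421.2 131.3] seen [417.5 129.2] [403 118  29  25 426]
pred [372.7 187.6] seen [368.2 181.6] [ 342  164   55   38 1503]
pred [358.2  47.2] seen [358.6  56.5] [ 325   38   66   45 1885]
clamp -x back locked/raised [[255.5, 178.0], [246.2, 178.0]]
[217, 215, 214, 212, 213, 211, 211, 211, 215, 215, 215, 216, 216, 216, 214, 214, 212, 214, 217, 216, 219, 219, 218, 218, 218, 218, 218, 216, 217, 217, 219, 220, 220, 218, 217, 214, 215, 215, 214, 216, 215, 216, 217, 218, 218, 217, 217, 217, 218, 218, 215, 216, 217, 218, 220, 212, 172, 140, 110, 62]
```

```bash
python3 -c "
from cell import workorder; print(workorder.sign_off())"
```

```text
the job is handed in; nothing more can be done
None
```

The pressure cooker is closed and the job is handed in, at about 31.5 s of the 72 s allowed. `sign_off` reports no verdict.

**What I did**
- **Lever up:** I pinched the cross-bar and raised the lever to about 1.25 rad.
- **Lid on:** I carried the lid over and turned it to the pan's yaw (about -12.4°), so the lever points midway between the handles. The spigot went into the mouth without touching.
- **Pushed home:** The lid stopped hard at TCP z 0.134 m, the height expected for home. I let go and pressed level on the grip block with about 32 N, and it did not go any lower.
- **Lever down:** I pinched the bar down to about 0.5 rad, then pressed it from above with closed fingers to the flat stop. The force rose to 25 N there with no more movement. I then let go and backed off.

**Last checks**
- **Bar:** it is at the position expected for a flat lever, column 265 seen against 264 predicted.
- **Clamp:** the back of the -x clamp is at column 256, which matches locked (255.5) and not raised (246).
- **Forces:** about zero after backing off.

**What disagreed or was less clean**
- **Raising the lever:** side forces reached 6–7 N, and about 10 N in all, over the 4 N given as tipping the lid. In the pictures it stayed level and moved only a few millimetres.
- **Pressing it down:** side forces on the cooker reached about 12 N while pushing the lid home and briefly 16–17 N on the lever.
- **Possible shift:** the regulator and grip block appear 4–7 pixels from prediction in the last picture. I put that down mostly to their side faces, but a shift of the pan of a few millimetres cannot be ruled out.
- **Last picture:** I checked it by numbers only, because my 12 views were used up. I did not look at the bystanders again, and none of the moves went near them.

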